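Hang the paint pail on the stand by its bail

ROBOT

A 6-joint arm with a two-finger parallel gripper is mounted at the origin on the work surface. World frame = base frame: x ahead of the robot, y to its left, z up, the work surface at z = 0. Lengths are in mm, angles in rad, forces in N, time in s.
With the tool pointing down it reaches from about 325 to 850 mm from the base axis. Payload 4.4 kg.
Tool frame: the origin (TCP) lies at the very end of the fingers, on their centre line; the grasp point (between the pads) lies 19 mm behind it; z points along the fingers, y is the line along which they close (so a half turn about z gives the same grasp; the last joint's range is limited). The gripper opens to 94 mm and grips with 3 to 60 N. Pads are 16 mm wide; open, the fingers measure 119 mm over their backs; the gripper's body (75 mm by 177 mm) begins 78 mm behind the grasp point.
Start: joints at [1.044, 0.207, 1.542, -0, 1.393, -0.15], TCP at [211.044, 534.871, 205.447] pointing down, gripper open.
Joint ranges: [-2.73, 2.73], [-0.86, 2.22], [0.23, 2.46], [-1.11, 4.25], [0.08, 2.63], [-2.82, 2.82]. Speed limits (rad/s): [2.79, 2.79, 3.14, 3.14, 3.14, 3.14].

INTERFACE

Orientations are given as a unit quaternion [x, y, z, w].
In Python, from workcell import read_state, read_camera, job_done, boxes_of, place_of gives the robot as it stands. The module is installed in compiled form; this text tells all that it offers.
- The arm moves only by the tool servo_tool, never from a script. Its arguments are lists of equal length, an entry for each row: "travel": the shift along the world's x, y, z in cm, a list of three; "turn": the turn, a rotation vector about the world's x, y, z in rad, a list of three; "grip": the opening, from 0 (shut) to 1 (fully open). A call has 1 to 20 rows; each row is the pose to reach, as a shift and turn from the pose commanded when the call began; what a row does not reach only later rows make up. A row lasts 1/10 s, in which the tool goes at most 50 mm and 8.59 degrees, less where a joint would pass 70% of its speed; a pose out of reach is approached as far as the arm can. A call with a gripper value outside its range is refused whole. The fingers move at their own pace and stop on an object; "newtons" is the grip in N (left out, the last holds). Time passes only in rows, so rows that repeat a pose let the fingers close. It gives the time, the measured TCP pose, the force, the opening and the grip force at its end, in the units of the state.
- read_state(): the state, without advancing time (a new reading comes with each control period).
- read_camera(name): name is "side" or "top"; returns a dict with "image" (384x512x3 uint8, red, green, blue), "fx", "fy", "cx", "cy" (pixels), "view" (4x4, takes a point from world to camera coordinates). Camera axes: x right, y up, looking along -z (the intrinsics and any distortion apply to the point x, -y, -z); pixel columns grow to the right and rows downward; lengths in mm; the calibration is good to about 2 mm. A picture is of the moment at which its call begins. There is no depth.
- job_done(): hands the job in; it is judged then, once.
Trained networks look in a picture, given as the dict that the camera call returned (one of the last four; its "shot" number tells which), for a name from the list of things; names that differ only in an ending like _2 or _b are one class to them, and where a whole thing is asked for, a point or a joint stands for the part that bears it (a point fixed in the world has none). Each returns a list of dicts, best first, with "confidence" (0 to 1); they miss things now and then, are a little off and sometimes report something else, mostly with a low value. They report only what shows in the picture. A call takes as long as a camera call.
- boxes_of(name, picture): "extent" ([centre column, centre row, width, height] in pixels, round what is visible of it).
- place_of(name, picture): "at" ([row, column] in pixels: a listed point, or the origin of a listed thing).
The state is a dict: "time": time; "q": joint angles; "joint_vel": joint speeds; "tau": joint torques, N m; "eef_pos": TCP position; "tool_rot": TCP orientation; "force": force on the tool from outside, world axes, zero at the start; "moment": the same for the moment, N m; "opening": finger opening in mm; "grip_force": force on a finger pad.
Only numpy, scipy, OpenCV 4.12 (cv2) and the standard library are available. Lean on these libraries where they do the work, as an engineer would, in place of code of your own. Each camera call takes 0.05 s, during which the arm holds its last target. There are 200 camera calls.

TASK

Clear the painting table: with the small metal pail still standing on the table, swing its folded-down wire bail up until it is upright, without bearing down on the pail. Then lift the pail by the bail's wooden grip and hang it on the two-pronged stand, bail wire in the dip of both prongs: lower it gently by feel, keep hold for a moment until the prongs carry it so that it does not drop, and do not bear down on them. Let go so that the pail hangs straight and still, and leave the other things on the table alone.

Things in the scene. Friction and masses are not known exactly. Their poses are not given: they have to be found in the camera images.
- pail: Plain light-metal pail, loose, 0.3 to 0.5 kg: 90 mm high, 80 mm across the rim, 72 mm across the foot, wall 3 mm. Origin: centre of the underside, z up its axis. The bail's pivots lie on the line along the pail's y axis, 82 mm above the origin; the bail starts folded down to the pail's -x side.
- bail (a joint): Angle of the wire bail: 0 is upright in line with the pail's axis, positive is swung to the pail's -x side (1.57 level), negative to its +x side. Starts at 1.4 to 1.7. Light friction (0.03 N m) holds it where it is left.
- bail_top (a point): Centre of the wooden grip in the middle of the bail's top bar, 100 mm from the pivot line; axes of the bail: y along the bar, z away from the pivots. The grip is a roller 12 mm thick, 28 mm long, free to turn on the wire, so the bail swings while the grip is held. Wire 5 mm thick; straight top bar 80 mm long, shoulders slope out to two arms 92 mm apart.
- stand: Fixed steel stand. Two level prongs of 8 mm bar point to its -x, at y +27 and -27 mm (46 mm clear between). Origin: on the table, straight below the middle of the prongs' dip; z up. The dip has a flat bottom from x -9 to +9 mm; the upturned ends (x -24 mm) rise 16 mm over its bottom; behind it the prongs are 18 mm higher and run back to a crossbar at x +85 mm.
- post_top (a point): Centre of the black knob on the stand's 14 mm post, 292 mm up, 110 mm behind (+x of) the dip; base plate 120 by 150 mm. The prongs' collar is clamped on the post at a height set by hand, not measured: the top of the prongs in the dip is anywhere from 213 to 237 mm above the table and must be felt for. Pressed with more than about 36 N the collar slips.
- table: The white work table, top at height 0.
- jar: Bystander: closed amber glass jar, 60 mm across, 85 mm high; origin under its centre.
- roll: Bystander: upright roll of red-brown sandpaper, 60 mm across, 95 mm high; origin under its centre.
- bottle: Bystander: closed white jar, 56 mm across, 100 mm high; origin under its centre.
- brush: Bystander: flat paint brush about 200 mm long lying on the table.

How it is judged:
By the outcome, as a careful person would: the job done as asked, in the order asked, and still so for the second after the job is handed in, with the robot touching nothing.
It also fails if it takes over 72 s, if anything falls off the work surface, if the arm or the gripper's body presses on something with over 40 N, if the wrist force passes 120 N, or if a joint passes its speed limit or range.

## Working session

There is one attempt and no reset: what is moved stays moved. The work goes in short steps, Python scripts to look and compute and a tool call to move; the robot and the scene stay as the last step left them, time stands still between calls to the robot, and variables do not carry over. Pictures are saved under pics/ and viewed, at most 10 in all, crops included, and the job is handed in when it is done.

Besides the shell and the picture viewer there is one more tool, called after ">>>" by a JSON object that holds its "api" and its "payload", one argument or row to a line. servo_tool: Moves the arm, as the interface text tells. Its arguments: {"type":"object","properties":{"travel":{"type":"array"},"turn":{"type":"array"},"grip":{"type":"array"},"newtons":{"type":"number"}},"required":["travel","turn","grip"]}

```bash
mkdir -p pics; cat > h.py <<'E'
import numpy as np, cv2
from workcell import *
def ray(c,row,col):
    V=np.array(c['view']);R=V[:3,:3];o=-R.T@V[:3,3]
    d=np.array([(col-c['cx'])/c['fx'],-(row-c['cy'])/c['fy'],-1.]);d=R.T@d
    return o,d/np.linalg.norm(d)
def atz(c,row,col,z):
    o,d=ray(c,row,col);return o+d*(z-o[2])/d[2]
def tri(rs):
    A=np.zeros((3,3));b=np.zeros(3)
    for o,d in rs:
        P=np.eye(3)-np.outer(d,d);A+=P;b+=P@o
    p=np.linalg.solve(A,b);return p,[round(float(np.linalg.norm((np.eye(3)-np.outer(d,d))@(p-o))),1) for o,d in rs]
def proj(c,p):
    V=np.array(c['view']);q=V[:3,:3]@np.array(p,float)+V[:3,3]
    return [c['cy']-c['fy']*q[1]/-q[2], c['cx']+c['fx']*q[0]/-q[2]]
def save(c,n):cv2.imwrite('pics/'+n,cv2.cvtColor(c['image'],cv2.COLOR_RGB2BGR))
E
python3 - <<'E'
from h import *
np.set_printoptions(precision=1,suppress=True)
C={n:read_camera(n) for n in('side','top')}
ims=[]
for n,c in C.items():
    save(c,n+'0.png'); print(n,{k:v for k,v in c.items() if k not in('image','view')},ray(c,c['cy'],c['cx']))
for t in ['pail','bail_top','stand','post_top','jar','roll','bottle','brush']:
    rs=[]
    for n,c in C.items():
        r=place_of(t,c)
        print(t,n,[(np.round(x['at'],1),round(x['confidence'],2)) for x in r[:2]])
        if r: rs.append(ray(c,*r[0]['at']))
    if len(rs)==2: print('   ',*tri(rs))
s=read_state();print(s['eef_pos'],s['tool_rot'],s['opening'],s['time'])
E
```

```text
side {'fx': 473.6606727372417, 'fy': 473.6606727372417, 'cx': 258.4085257278762, 'cy': 188.80485412412136, 'shot': 1} (array([  202.2, -1085.1,   821.8]), array([ 0.3,  0.8, -0.5]))
top {'fx': 495.590705805066, 'fy': 495.590705805066, 'cx': 259.78346699692287, 'cy': 193.73020851800237, 'shot': 2} (array([ 277.3,    9.7, 1498. ]), array([ 0.2, -0. , -1. ]))
pail side [(array([204.2, 227.2]), 0.84)]
pail top [(array([221.1, 199. ]), 0.98)]
    [517.9 193.7  12. ] [1.2, 1.2]
bail_top side []
bail_top top [(array([246.2, 174.5]), 0.48), (array([259.7, 119.6]), 0.26)]
stand side [(array([271.7, 270.1]), 0.91)]
stand top [(array([212.7, 319.6]), 0.87)]
    [ 534.5 -173.    15.2] [0.5, 0.5]
post_top side [(array([168.6, 307.1]), 0.61)]
post_top top [(array([151.4, 317.4]), 0.56)]
    [ 642.1 -141.3  287.6] [3.0, 3.0]
jar side [(array([231.2, 307.3]), 0.84)]
jar top [(array([156.1, 260.4]), 0.56)]
    [722.1   2.4 -11.7] [3.7, 3.7]
roll side [(array([179.3, 180.2]), 0.84)]
roll top [(array([259.3, 121.2]), 0.74), (array([238.8, 263.2]), 0.15)]
    [407.6 429.4   1.4] [3.6, 3.6]
bottle side [(array([363.1, 253.8]), 0.8)]
bottle top [(array([252.4, 406.6]), 0.66)]
    [ 407.9 -429.4    2.6] [0.0, 0.0]
brush side [(array([239.3, 219.8]), 0.8)]
brush top [(array([240.1, 260.3]), 0.85)]
    [450.7  10.   14.2] [5.1, 5.1]
[211.1 534.9 205.5] [0.2 1.  0.  0. ] 94.00200120745383 0.9
```

View pics/side0.png

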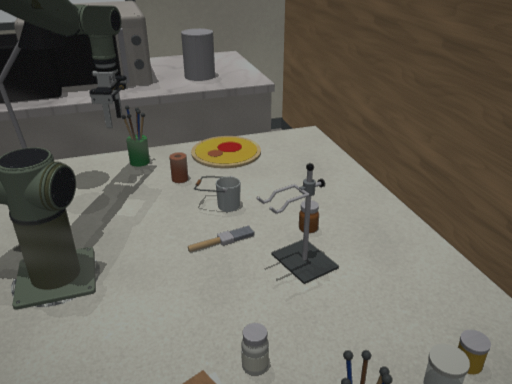

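View pics/top0.png

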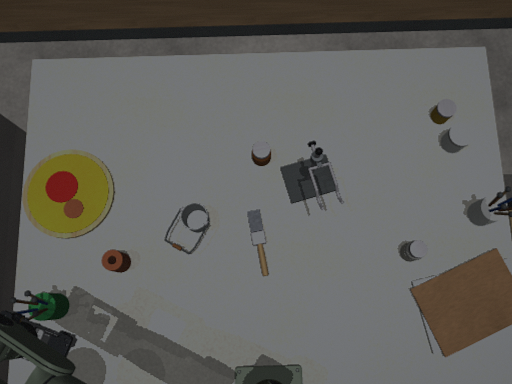

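Side view: pail at about (228,195), bail folded left with its grip at about (198,185), stand prong ends at about (262,200) and (273,209), knob at (310,168). Top view: pail at (196,215), bail bar from (166,237) to (190,253), grip at (177,246), prong tips at (308,212)/(323,208). I'll zoom in next.

```bash
python3 - <<'E'
import cv2
a=cv2.imread('pics/side0.png')[160:280,180:345];cv2.imwrite('pics/sc.png',cv2.resize(a,None,fx=4.8,fy=4.8,interpolation=2))
a=cv2.imread('pics/top0.png')[135:260,155:345];cv2.imwrite('pics/tc.png',cv2.convertScaleAbs(cv2.resize(a,None,fx=4.2,fy=4.2,interpolation=2),alpha=1.6))
E
```

```text
(no output)
```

View pics/sc.png

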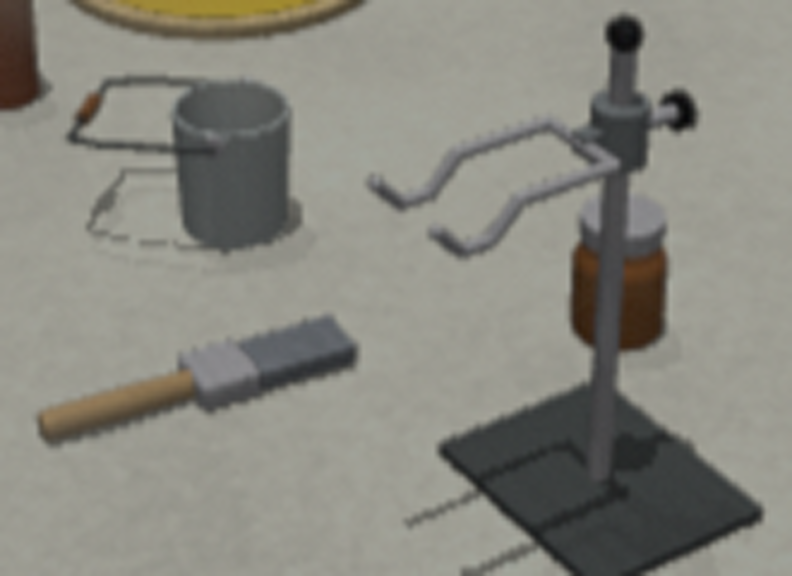

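View pics/tc.png

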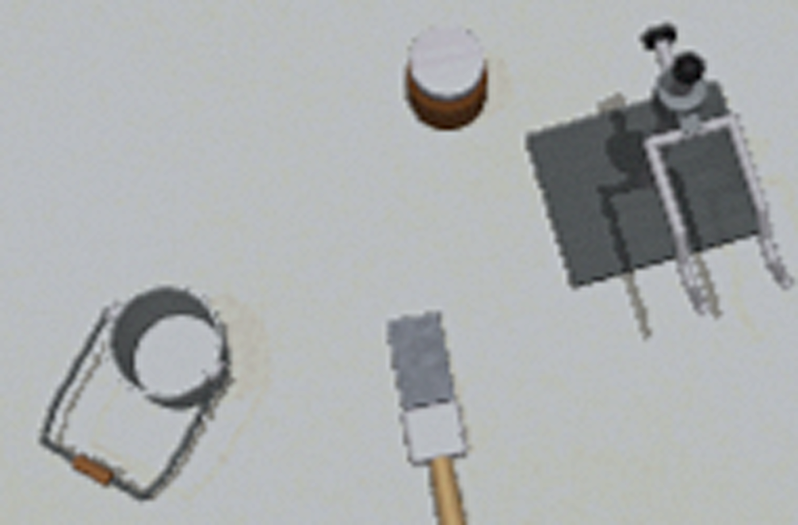

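Side crop: grip at (90,106), bail corners (105,82)/(72,137), near pivot (215,142), prong tips (375,182)/(437,233), knob (625,33). Top crop: grip (92,470), bail corners (43,440)/(147,496), rim centre about (171,347), prong tips (705,308)/(788,285), knob (688,68).

```bash
cat > m.py <<'E'
from h import *
np.set_printoptions(precision=1,suppress=True)
C={n:read_camera(n) for n in('side','top')}
S=lambda u,v:ray(C['side'],160+v/4.8-.5,180+u/4.8-.5)
T=lambda u,v:ray(C['top'],135+v/4.2-.5,155+u/4.2-.5)
for n,a,b in [('grip',(90,106),(92,470)),('cornerL',(105,82),(43,440)),('cornerR',(72,137),(147,496)),('rimc',(233,110),(171,347)),('knob',(625,33),(688,68)),
  ('tipL',(375,182),(705,308)),('tipR',(437,233),(788,285)),('backL',(548,126),(653,143)),('backR',(612,163),(733,117)),('plate front',(443,450),(575,284)),('plateBackL',(590,390),(528,133)),('jarlid',(625,215),(448,62))]:
    print(n,*tri([S(*a),T(*b)]))
E
python3 m.py
```

```text
grip [436.9 249.9  80.4] [0.4, 0.4]
cornerL [456.6 284.2  78.3] [1.7, 1.7]
cornerR [417.5 212.4  80.2] [0.3, 0.3]
rimc [520.2 194.3  91.7] [2.1, 2.1]
knob [ 644.9 -143.7  293.5] [0.3, 0.3]
tipL [ 507.8 -153.4  236.3] [0.5, 0.5]
tipR [ 521.7 -205.8  234.4] [0.1, 0.1]
backL [ 613.1 -126.3  235.7] [1.3, 1.3]
backR [ 627.6 -176.9  238.8] [1.4, 1.4]
plate front [570.4 -89.2   6.2] [0.6, 0.6]
plateBackL [681.3 -58.    3.9] [5.3, 5.3]
jarlid [718.4  -0.9  86.4] [0.7, 0.7]
```

```bash
python3 - <<'E'
from h import *
from scipy.spatial.transform import Rotation as R
s=read_state();M=R.from_quat(s['tool_rot']).as_matrix();print(M.round(3),s['eef_pos'],s['q'],s['force'],s['time'])
print('tool y deg',np.degrees(np.arctan2(M[1,1],M[0,1])))
E
```

```text
[[-0.93   0.367  0.   ]
 [ 0.367  0.93   0.   ]
 [-0.     0.    -1.   ]] [211.05821637 534.8685075  205.47233698] [ 1.04448758e+00  2.06563802e-01  1.54148929e+00 -1.95188671e-05
  1.39351445e+00 -1.50504996e-01] [-0.47982938  0.0813235   0.01368516] 1.0
tool y deg 68.46822813814299
```

>>> {"api": "servo_tool", "payload": {
  "travel": [
    [11, -14, 0],
    [22.6, -28.5, 0],
    [22.6, -28.5, 0],
    [22.6, -28.5, 0],
    [22.6, -28.5, 0],
    [22.6, -28.5, 0],
    [22.6, -28.5, 0],
    [22.6, -28.5, 0],
    [22.6, -28.5, -2],
    [22.6, -28.5, -4],
    [22.6, -28.5, -6],
    [22.6, -28.5, -7],
    [22.6, -28.5, -8],
    [22.6, -28.5, -8],
    [22.6, -28.5, -8],
    [22.6, -28.5, -8]
  ],
  "turn": [
    [0, 0, -0.3],
    [0, 0, -1.745],
    [0, 0, -1.745],
    [0, 0, -1.745],
    [0, 0, -1.745],
    [0, 0, -1.745],
    [0, 0, -1.745],
    [0, 0, -1.745],
    [0, 0, -1.745],
    [0, 0, -1.745],
    [0, 0, -1.745],
    [0, 0, -1.745],
    [0, 0, -1.745],
    [0, 0, -1.745],
    [0, 0, -1.745],
    [0, 0, -1.745]
  ],
  "grip": [0.45, 0.45, 0.45, 0.45, 0.45, 0.45, 0.45, 0.45, 0.45, 0.45, 0.45, 0.45, 0.45, 0.45, 0.45, 0.45],
  "newtons": 5
}}

```text
time: 2.6
eef_pos: [437.8, 250.2, 126.4]
tool_rot: [0.872, 0.489, 0.001, 0.0]
force: [-1.2, 0.1, 0.2]
opening: 42.8
grip_force: 0.0
```

```bash
python3 - <<'E'
from h import *
from scipy.spatial.transform import Rotation as R
C={n:read_camera(n) for n in('side','top')}
s=read_state();M=R.from_quat(s['tool_rot']).as_matrix();print(s['eef_pos'],np.degrees(np.arctan2(M[1,1],M[0,1])),s['opening'],s['force'],s['time'])
c=C['side'];a=c['image'][110:230,150:260];b=C['top']['image'][180:290,140:250]
o=np.hstack([cv2.resize(a,(396,432)),cv2.resize(b,(396,432))]);cv2.imwrite('pics/a1.png',o[:,:,::-1])
print(proj(C['side'],s['eef_pos']),proj(C['top'],s['eef_pos']))
E
```

```text
[437.69379162 250.16060794 126.33360449] -31.479750966108146 42.13828236783643 [ 0.38615229 -0.04741853 -0.04703374] 2.7
[np.float64(168.90557561259456), np.float64(197.45208570116333)] [np.float64(244.20532225480022), np.float64(173.53045254265217)]
```

View pics/a1.png

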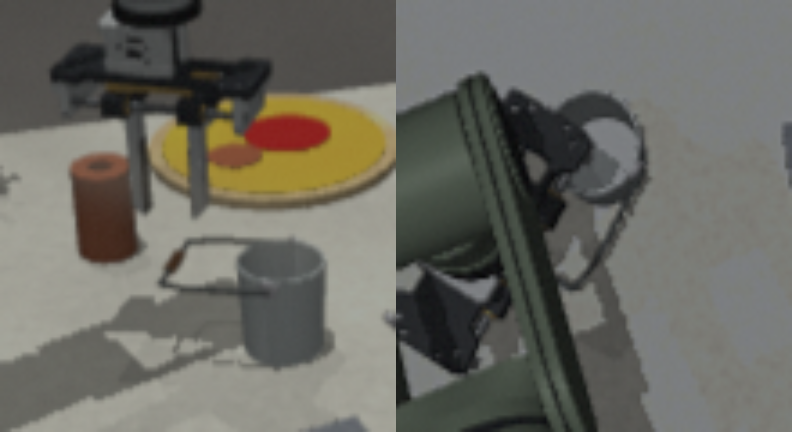

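Both fingers stand on either side of the grip, at about (140,210) and (200,215) in the left half. Descend and close gently.

>>> {"api": "servo_tool", "payload": {
  "travel": [
    [0, 0, -2],
    [0, 0, -4],
    [0, 0, -5.5],
    [0, 0, -6.5],
    [0, 0, -6.5],
    [0, 0, -6.5],
    [0, 0, -6.5],
    [0, 0, -6.5],
    [0, 0, -6.5],
    [0, 0, -6.5],
    [0, 0, -6.5],
    [0, 0, -6.5]
  ],
  "turn": [
    [0, 0, 0],
    [0, 0, 0],
    [0, 0, 0],
    [0, 0, 0],
    [0, 0, 0],
    [0, 0, 0],
    [0, 0, 0],
    [0, 0, 0],
    [0, 0, 0],
    [0, 0, 0],
    [0, 0, 0],
    [0, 0, 0]
  ],
  "grip": [0.45, 0.45, 0.45, 0.45, 0.45, 0.3, 0.2, 0.1, 0.1, 0.05, 0.05, 0.05],
  "newtons": 5
}}

```text
time: 3.9
eef_pos: [436.7, 250.1, 60.4]
tool_rot: [0.873, 0.489, -0.0, -0.0]
force: [-1.3, 0.9, 0.1]
opening: 11.8
grip_force: 5.0
```

```bash
cat > st.py <<'E'
from h import *
np.set_printoptions(precision=2,suppress=True)
s=read_state()
for k in ('time','eef_pos','force','moment','opening','grip_force','q'):print(k,np.array(s[k]))
E
python3 st.py
```

```text
time 3.9
eef_pos [436.66 250.07  60.36]
force [-1.29  0.93  0.1 ]
moment [0.22 0.4  0.05]
opening 11.817740393556846
grip_force 5.000607892870903
q [0.35 0.23 1.84 0.   1.07 0.9 ]
```

>>> {"api": "servo_tool", "payload": {
  "travel": [
    [0, 0, 0.4],
    [0.03, -0.02, 0.9],
    [0.13, -0.08, 1.9],
    [0.3, -0.19, 2.87],
    [0.57, -0.37, 3.82],
    [0.92, -0.59, 4.74],
    [1.34, -0.86, 5.6],
    [1.83, -1.17, 6.42],
    [2.39, -1.52, 7.17],
    [3.0, -1.92, 7.85],
    [3.67, -2.34, 8.45],
    [3.67, -2.34, 8.45]
  ],
  "turn": [
    [0, 0, 0],
    [0, 0, 0],
    [0, 0, 0],
    [0, 0, 0],
    [0, 0, 0],
    [0, 0, 0],
    [0, 0, 0],
    [0, 0, 0],
    [0, 0, 0],
    [0, 0, 0],
    [0, 0, 0],
    [0, 0, 0]
  ],
  "grip": [0.05, 0.05, 0.05, 0.05, 0.05, 0.05, 0.05, 0.05, 0.05, 0.05, 0.05, 0.05],
  "newtons": 5
}}

```text
time: 5.1
eef_pos: [475.6, 226.1, 146.2]
tool_rot: [0.873, 0.488, 0.001, 0.0]
force: [-1.8, 1.5, 2.0]
opening: 12.1
grip_force: 5.0
```

```bash
python3 st.py; python3 - <<'E'
from h import *
c=read_camera('side');d=read_camera('top')
a=c['image'][110:230,150:260];b=d['image'][180:290,140:250]
o=np.hstack([cv2.resize(a,(396,432)),cv2.resize(b,(396,432))]);cv2.imwrite('pics/a2.png',o[:,:,::-1])
for n,x in(('s',c),('t',d)):print([(p['at'],p['confidence']) for p in place_of('pail',x)[:1]])
E
```

```text
time 5.1
eef_pos [475.63 226.08 146.25]
force [-1.79  1.46  2.01]
moment [ 0.15  0.4  -0.06]
opening 12.058461658516533
grip_force 4.987019822001457
q [ 0.28  0.16  1.72 -0.    1.25  0.83]
[([203.1, 228.2], 0.6)]
[]
```

View pics/a2.png

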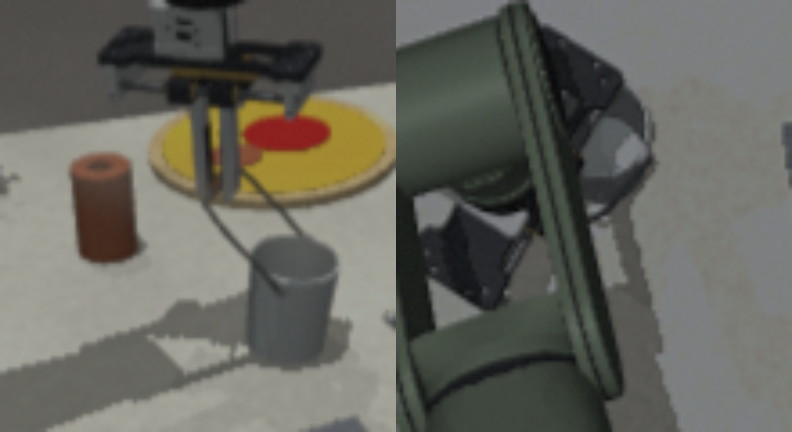

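The pail looks slightly tipped: its rim moved about 10 px right while the foot moved 3 px. The bail is pushing radially and Fz is +2 N, so I'll back off outward and look at the force.

>>> {"api": "servo_tool", "payload": {
  "travel": [
    [-0.15, 0.1, 0.1],
    [-0.3, 0.2, 0.25],
    [-0.3, 0.2, 0.25],
    [-0.3, 0.2, 0.25]
  ],
  "turn": [
    [0, 0, 0],
    [0, 0, 0],
    [0, 0, 0],
    [0, 0, 0]
  ],
  "grip": [0.05, 0.05, 0.05, 0.05]
}}

```text
time: 5.7
eef_pos: [470.7, 228.7, 147.5]
tool_rot: [0.872, 0.489, 0.0, -0.0]
force: [-1.6, 1.7, 1.2]
opening: 12.0
grip_force: 5.0
```

```bash
python3 st.py; python3 - <<'E'
from h import *
c=read_camera('side');d=c
a=c['image'][110:230,150:260]
b=cv2.imread('pics/side0.png')[110:230,150:260,::-1]
o=np.hstack([cv2.resize(a,(396,432)),cv2.resize(b,(396,432))]);cv2.imwrite('pics/a3.png',o[:,:,::-1])
E
```

```text
time 5.7
eef_pos [470.68 228.71 147.51]
force [-1.59  1.68  1.23]
moment [0.21 0.32 0.07]
opening 11.973683005450036
grip_force 5.010631754994392
q [0.29 0.15 1.73 0.   1.26 0.84]
```

View pics/a3.png

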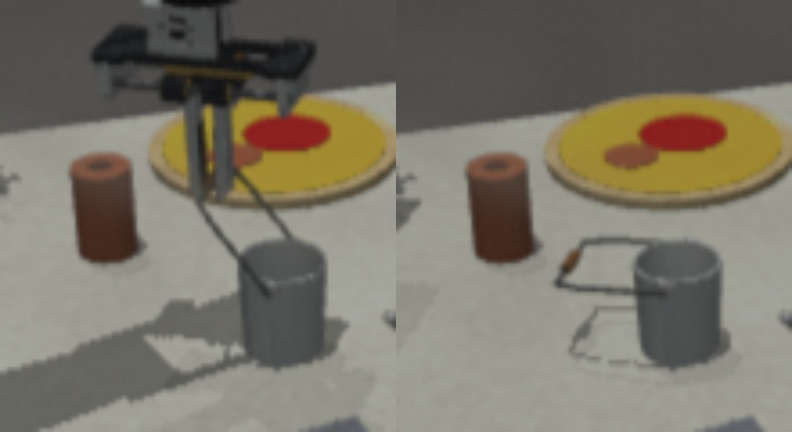

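Pail is upright again and shifted less than 1–2 mm from its start. I'll continue the arc with a slight outward bias.

>>> {"api": "servo_tool", "payload": {
  "travel": [
    [0.0, 0.0, 0.1],
    [0.4, -0.26, 0.42],
    [0.81, -0.52, 0.7],
    [1.18, -0.76, 0.95],
    [1.56, -1.01, 1.15],
    [1.95, -1.26, 1.35],
    [2.34, -1.51, 1.5],
    [2.34, -1.51, 1.5],
    [2.34, -1.51, 1.5]
  ],
  "turn": [
    [0, 0, 0],
    [0, 0, 0],
    [0, 0, 0],
    [0, 0, 0],
    [0, 0, 0],
    [0, 0, 0],
    [0, 0, 0],
    [0, 0, 0],
    [0, 0, 0]
  ],
  "grip": [0.05, 0.05, 0.05, 0.05, 0.05, 0.05, 0.05, 0.05, 0.05]
}}

```text
time: 6.65
eef_pos: [494.5, 213.4, 162.7]
tool_rot: [0.873, 0.488, 0.0, -0.0]
force: [0.4, 1.7, 0.9]
opening: 11.5
grip_force: 5.0
```

```bash
python3 st.py; python3 - <<'E'
from h import *
c=read_camera('side')
F=[]
for i in range(4):
    read_camera('side');F.append(read_state()['force'])
print(np.round(F,1))
a=c['image'][110:230,150:260]
b=cv2.imread('pics/side0.png')[110:230,150:260,::-1]
o=np.hstack([cv2.resize(a,(396,432)),cv2.resize(b,(396,432))]);cv2.imwrite('pics/a4.png',o[:,:,::-1])
E
```

```text
time 6.65
eef_pos [494.49 213.42 162.73]
force [0.36 1.7  0.9 ]
moment [0.11 0.03 0.07]
opening 11.535291601993672
grip_force 4.999080151319504
q [0.25 0.17 1.68 0.   1.29 0.8 ]
[[0.8 1.6 1.5]
 [0.7 0.7 0.7]
 [0.8 1.1 1.1]
 [0.4 1.5 1.3]]
```

View pics/a4.png

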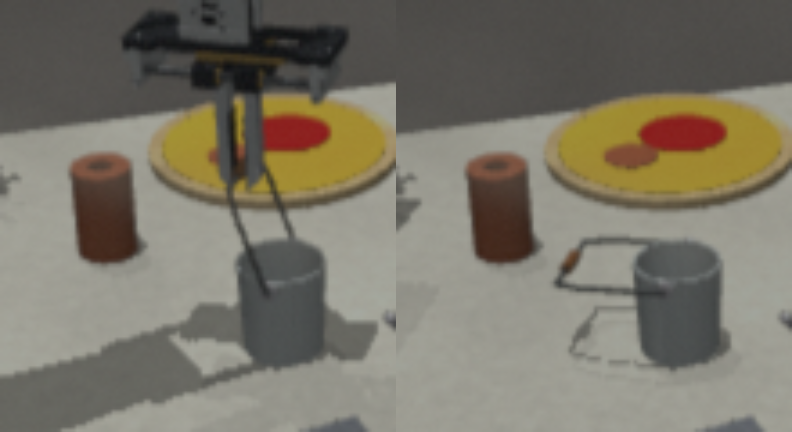

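>>> {"api": "servo_tool", "payload": {
  "travel": [
    [0.4, -0.26, 0.25],
    [0.81, -0.53, 0.35],
    [1.23, -0.8, 0.43],
    [1.65, -1.06, 0.5],
    [2.0, -1.29, 0.53],
    [2.35, -1.52, 0.55],
    [2.35, -1.52, 0.55],
    [2.35, -1.52, 0.55]
  ],
  "turn": [
    [0, 0, 0],
    [0, 0, 0],
    [0, 0, 0],
    [0, 0, 0],
    [0, 0, 0],
    [0, 0, 0],
    [0, 0, 0],
    [0, 0, 0]
  ],
  "grip": [0.05, 0.05, 0.05, 0.05, 0.05, 0.05, 0.05, 0.05]
}}

```text
time: 7.7
eef_pos: [517.7, 198.1, 167.9]
tool_rot: [0.873, 0.488, -0.0, -0.0]
force: [0.3, 0.5, -0.7]
opening: 11.9
grip_force: 5.0
```

```bash
python3 st.py; python3 - <<'E'
from h import *
c=read_camera('side');d=read_camera('top')
F=[]
for i in range(4):
    read_camera('side');F.append(read_state()['force'])
print(np.round(F,1))
a=c['image'][110:230,150:260]
b=d['image'][160:270,150:260]
o=np.hstack([cv2.resize(a,(396,432)),cv2.resize(b,(396,432))]);cv2.imwrite('pics/a5.png',o[:,:,::-1])
E
```

```text
time 7.7
eef_pos [517.69 198.14 167.94]
force [ 0.27  0.53 -0.75]
moment [0.08 0.04 0.03]
opening 11.876114903487922
grip_force 4.993589222431183
q [0.21 0.2  1.63 0.   1.31 0.76]
[[ 0.1  0.4 -1.7]
 [-0.   1.2 -0.9]
 [ 0.   1.3 -1.7]
 [-0.1  1.6 -2.6]]
```

View pics/a5.png

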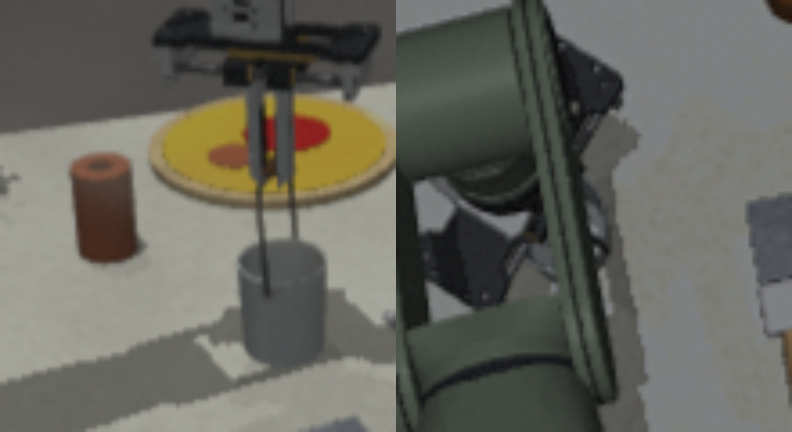

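Bail is upright with the pail standing level: the near wire runs (262,185)–(270,292), and Fz reads a slight pull of −1.5 N. I'll nudge about 3 mm to true upright, firm the grip, then lift.

>>> {"api": "servo_tool", "payload": {
  "travel": [
    [0.1, -0.06, 0],
    [0.2, -0.13, 0],
    [0.2, -0.13, 0],
    [0.2, -0.13, 0],
    [0.2, -0.13, 0],
    [0.2, -0.13, 0],
    [0.2, -0.13, 0],
    [0.2, -0.13, 0]
  ],
  "turn": [
    [0, 0, 0],
    [0, 0, 0],
    [0, 0, 0],
    [0, 0, 0],
    [0, 0, 0],
    [0, 0, 0],
    [0, 0, 0],
    [0, 0, 0]
  ],
  "grip": [0.05, 0.05, 0.05, 0.05, 0.05, 0.05, 0.05, 0.05],
  "newtons": 25
}}

```text
time: 8.8
eef_pos: [519.7, 196.9, 168.0]
tool_rot: [0.873, 0.489, 0.0, 0.0]
force: [0.1, 0.2, -0.0]
opening: 11.0
grip_force: 25.0
```

>>> {"api": "servo_tool", "payload": {
  "travel": [
    [0, 0, 0.1],
    [0, 0, 0.3],
    [0, 0, 0.6],
    [0, 0, 1.2],
    [0, 0, 2],
    [0, 0, 3],
    [0, 0, 4],
    [0, 0, 5],
    [0, 0, 6],
    [0, 0, 7],
    [0, 0, 8],
    [0, 0, 8.8],
    [0, 0, 9.3],
    [0, 0, 9.5],
    [0, 0, 9.5],
    [0, 0, 9.5],
    [0, 0, 9.5]
  ],
  "turn": [
    [0, 0, 0],
    [0, 0, 0],
    [0, 0, 0],
    [0, 0, 0],
    [0, 0, 0],
    [0, 0, 0],
    [0, 0, 0],
    [0, 0, 0],
    [0, 0, 0],
    [0, 0, 0],
    [0, 0, 0],
    [0, 0, 0],
    [0, 0, 0],
    [0, 0, 0],
    [0, 0, 0],
    [0, 0, 0],
    [0, 0, 0]
  ],
  "grip": [0.05, 0.05, 0.05, 0.05, 0.05, 0.05, 0.05, 0.05, 0.05, 0.05, 0.05, 0.05, 0.05, 0.05, 0.05, 0.05, 0.05],
  "newtons": 25
}}

```text
time: 10.5
eef_pos: [519.3, 196.8, 262.3]
tool_rot: [0.873, 0.489, -0.001, -0.0]
force: [-1.0, 0.1, -3.9]
opening: 11.2
grip_force: 25.0
```

```bash
python3 st.py; python3 - <<'E'
from h import *
F=[]
for i in range(5):
    read_camera('side');F.append(read_state()['force'])
print(np.round(F,1))
E
```

```text
time 10.5
eef_pos [519.29 196.78 262.28]
force [-1.03  0.15 -3.92]
moment [-0.07  0.1   0.02]
opening 11.153099712723614
grip_force 24.987610280513763
q [ 0.21  0.13  1.52 -0.    1.5   0.76]
[[ 0.2 -0.5 -4.4]
 [ 0.4 -0.6 -3.9]
 [ 0.   0.  -4.4]
 [ 0.5 -0.3 -4.2]
 [-0.3  0.3 -3.7]]
```

>>> {"api": "servo_tool", "payload": {
  "travel": [
    [-0.14, -0.59, 0],
    [-0.42, -1.76, 0],
    [-0.85, -3.53, 0],
    [-1.42, -5.9, 0],
    [-1.99, -8.26, 0],
    [-2.56, -10.6, 0],
    [-3.13, -13.0, 0],
    [-3.69, -15.3, 0],
    [-4.26, -17.7, 0],
    [-4.82, -20.05, 0],
    [-5.4, -22.4, 0],
    [-5.96, -24.8, 0],
    [-6.52, -27.1, 0],
    [-7.1, -29.5, 0],
    [-7.66, -31.8, 0],
    [-8.23, -34.2, 0],
    [-8.8, -36.6, 0],
    [-9.22, -38.3, 0],
    [-9.5, -39.5, 0],
    [-9.65, -40.1, 0]
  ],
  "turn": [
    [0, 0, 0.012],
    [0, 0, 0.036],
    [0, 0, 0.072],
    [0, 0, 0.12],
    [0, 0, 0.168],
    [0, 0, 0.216],
    [0, 0, 0.264],
    [0, 0, 0.311],
    [0, 0, 0.36],
    [0, 0, 0.407],
    [0, 0, 0.456],
    [0, 0, 0.504],
    [0, 0, 0.551],
    [0, 0, 0.6],
    [0, 0, 0.647],
    [0, 0, 0.695],
    [0, 0, 0.743],
    [0, 0, 0.779],
    [0, 0, 0.803],
    [0, 0, 0.815]
  ],
  "grip": [0.05, 0.05, 0.05, 0.05, 0.05, 0.05, 0.05, 0.05, 0.05, 0.05, 0.05, 0.05, 0.05, 0.05, 0.05, 0.05, 0.05, 0.05, 0.05, 0.05]
}}

```text
time: 12.75
eef_pos: [422.5, -205.4, 263.1]
tool_rot: [0.608, 0.794, -0.0, 0.0]
force: [-1.3, -0.6, -4.2]
opening: 10.8
grip_force: 25.0
```

>>> {"api": "servo_tool", "payload": {
  "travel": [
    [0, 0, 0],
    [0, 0, 0],
    [0, 0, 0],
    [0, 0, 0],
    [0, 0, 0],
    [0, 0, 0],
    [0, 0, 0],
    [0, 0, 0],
    [0, 0, 0],
    [0, 0, 0]
  ],
  "turn": [
    [0, 0, 0],
    [0, 0, 0],
    [0, 0, 0],
    [0, 0, 0],
    [0, 0, 0],
    [0, 0, 0],
    [0, 0, 0],
    [0, 0, 0],
    [0, 0, 0],
    [0, 0, 0]
  ],
  "grip": [0.05, 0.05, 0.05, 0.05, 0.05, 0.05, 0.05, 0.05, 0.05, 0.05]
}}

```text
time: 13.75
eef_pos: [423.1, -204.2, 262.9]
tool_rot: [0.608, 0.794, -0.0, -0.0]
force: [-0.4, 0.4, -4.3]
opening: 11.2
grip_force: 25.0
```

```bash
python3 st.py; python3 - <<'E'
from h import *
for n in('side','top'):
    c=read_camera(n)
    for t in('bail_top','post_top','pail'):print(n,t,[(np.round(p['at'],1),round(p['confidence'],2)) for p in place_of(t,c)[:2]])
    s=read_state()['eef_pos']; print(proj(c,np.array(s)+[0,0,14]),proj(c,[644.9,-143.7,292]),proj(c,np.array(s)+[0,0,-168]))
    save(c,n+'1.png')
E
```

```text
time 13.75
eef_pos [ 423.12 -204.15  262.93]
force [-0.44  0.35 -4.26]
moment [-0.11  0.08  0.02]
opening 11.195770270085184
grip_force 24.987645149230957
q [-0.63 -0.06  1.71 -0.    1.49 -0.9 ]
side bail_top [(array([249. , 214.7]), 0.63), (array([196.1, 228.4]), 0.52)]
side post_top [(array([168.3, 309. ]), 0.72)]
side pail []
[np.float64(198.88840636674715), np.float64(228.8878962652018)] [np.float64(166.8924925226208), np.float64(309.7822343101913)] [np.float64(263.29257784079743), np.float64(231.24126983340943)]
top bail_top []
top post_top [(array([247.8, 260.5]), 0.68), (array([150.2, 320.1]), 0.58)]
top pail [(array([247.3, 334.2]), 0.56), (array([238.7, 262.1]), 0.33)]
[np.float64(238.10873653804956), np.float64(346.69323037162934)] [np.float64(150.95802189361376), np.float64(318.205998923348)] [np.float64(246.07444239116882), np.float64(335.9335203234285)]
```

>>> {"api": "servo_tool", "payload": {
  "travel": [
    [0.2, 0.05, 0],
    [0.6, 0.16, 0],
    [1.3, 0.35, 0],
    [2.3, 0.62, 0],
    [3.4, 0.92, 0],
    [4.6, 1.25, 0],
    [5.8, 1.57, 0],
    [7.0, 1.9, 0],
    [8.2, 2.23, 0],
    [9.3, 2.53, 0],
    [10.2, 2.77, 0],
    [10.9, 2.96, 0],
    [11.3, 3.07, 0],
    [11.5, 3.12, 0],
    [11.56, 3.14, 0],
    [11.56, 3.14, 0],
    [11.56, 3.14, 0],
    [11.56, 3.14, 0],
    [11.56, 3.14, 0],
    [11.56, 3.14, 0]
  ],
  "turn": [
    [0, 0, 0],
    [0, 0, 0],
    [0, 0, 0],
    [0, 0, 0],
    [0, 0, 0],
    [0, 0, 0],
    [0, 0, 0],
    [0, 0, 0],
    [0, 0, 0],
    [0, 0, 0],
    [0, 0, 0],
    [0, 0, 0],
    [0, 0, 0],
    [0, 0, 0],
    [0, 0, 0],
    [0, 0, 0],
    [0, 0, 0],
    [0, 0, 0],
    [0, 0, 0],
    [0, 0, 0]
  ],
  "grip": [0.05, 0.05, 0.05, 0.05, 0.05, 0.05, 0.05, 0.05, 0.05, 0.05, 0.05, 0.05, 0.05, 0.05, 0.05, 0.05, 0.05, 0.05, 0.05, 0.05]
}}

```text
time: 16.15
eef_pos: [538.6, -172.8, 263.0]
tool_rot: [0.608, 0.794, -0.0, -0.0]
force: [-0.1, 0.2, -4.5]
opening: 11.1
grip_force: 25.0
```

```bash
python3 st.py; python3 - <<'E'
from h import *
c=read_camera('side');d=read_camera('top')
a=c['image'][130:270,200:340]
b=d['image'][130:270,250:390]
o=np.hstack([cv2.resize(a,(400,400),interpolation=2),cv2.resize(b,(400,400),interpolation=2)]);cv2.imwrite('pics/b1.png',cv2.convertScaleAbs(o[:,:,::-1],alpha=1.3))
E
```

```text
time 16.15
eef_pos [ 538.62 -172.8   262.98]
force [-0.1   0.23 -4.49]
moment [-0.07 -0.01  0.05]
opening 11.13040660771365
grip_force 24.987686276435852
q [-0.46  0.15  1.49 -0.    1.5  -0.73]
```

>>> {"api": "servo_tool", "payload": {
  "travel": [
    [0, 0, -0.3],
    [0, 0, -0.8],
    [0, 0, -1.4],
    [0, 0, -2],
    [0, 0, -2.5],
    [0, 0, -2.9],
    [0, 0, -3.2],
    [0, 0, -3.4],
    [0, 0, -3.4],
    [0, 0, -3.4]
  ],
  "turn": [
    [0, 0, 0],
    [0, 0, 0],
    [0, 0, 0],
    [0, 0, 0],
    [0, 0, 0],
    [0, 0, 0],
    [0, 0, 0],
    [0, 0, 0],
    [0, 0, 0],
    [0, 0, 0]
  ],
  "grip": [0.05, 0.05, 0.05, 0.05, 0.05, 0.05, 0.05, 0.05, 0.05, 0.05]
}}

```text
time: 17.25
eef_pos: [538.9, -172.8, 229.2]
tool_rot: [0.607, 0.794, 0.0, 0.0]
force: [0.4, 0.0, -4.5]
opening: 11.5
grip_force: 25.0
```

>>> {"api": "servo_tool", "payload": {
  "travel": [
    [0, 0, -0.1],
    [0, 0, -0.2],
    [0, 0, -0.3],
    [0, 0, -0.4],
    [0, 0, -0.5],
    [0, 0, -0.5]
  ],
  "turn": [
    [0, 0, 0],
    [0, 0, 0],
    [0, 0, 0],
    [0, 0, 0],
    [0, 0, 0],
    [0, 0, 0]
  ],
  "grip": [0.05, 0.05, 0.05, 0.05, 0.05, 0.05]
}}

```text
time: 17.85
eef_pos: [538.6, -172.7, 223.7]
tool_rot: [0.607, 0.794, -0.0, -0.0]
force: [-0.6, 0.6, -3.9]
opening: 10.7
grip_force: 25.0
```

>>> {"api": "servo_tool", "payload": {
  "travel": [
    [0, 0, -0.1],
    [0, 0, -0.2],
    [0, 0, -0.3],
    [0, 0, -0.4],
    [0, 0, -0.4]
  ],
  "turn": [
    [0, 0, 0],
    [0, 0, 0],
    [0, 0, 0],
    [0, 0, 0],
    [0, 0, 0]
  ],
  "grip": [0.05, 0.05, 0.05, 0.05, 0.05]
}}

```text
time: 18.35
eef_pos: [538.6, -172.7, 219.7]
tool_rot: [0.607, 0.794, -0.0, -0.0]
force: [-0.5, 0.6, -3.5]
opening: 11.4
grip_force: 25.0
```

>>> {"api": "servo_tool", "payload": {
  "travel": [
    [0, 0, -0.1],
    [0, 0, -0.2],
    [0, 0, -0.3],
    [0, 0, -0.3]
  ],
  "turn": [
    [0, 0, 0],
    [0, 0, 0],
    [0, 0, 0],
    [0, 0, 0]
  ],
  "grip": [0.05, 0.05, 0.05, 0.05]
}}

```text
time: 18.75
eef_pos: [538.6, -172.7, 216.7]
tool_rot: [0.607, 0.794, -0.0, -0.0]
force: [-0.3, 0.0, -3.8]
opening: 11.0
grip_force: 25.0
```

>>> {"api": "servo_tool", "payload": {
  "travel": [
    [0, 0, -0.1],
    [0, 0, -0.2],
    [0, 0, -0.2]
  ],
  "turn": [
    [0, 0, 0],
    [0, 0, 0],
    [0, 0, 0]
  ],
  "grip": [0.05, 0.05, 0.05]
}}

```text
time: 19.05
eef_pos: [538.6, -172.7, 214.7]
tool_rot: [0.607, 0.794, -0.0, -0.0]
force: [0.3, -0.1, -3.9]
opening: 11.5
grip_force: 25.0
```

>>> {"api": "servo_tool", "payload": {
  "travel": [
    [0, 0, -0.05],
    [0, 0, -0.1],
    [0, 0, -0.15],
    [0, 0, -0.15]
  ],
  "turn": [
    [0, 0, 0],
    [0, 0, 0],
    [0, 0, 0],
    [0, 0, 0]
  ],
  "grip": [0.05, 0.05, 0.05, 0.05]
}}

```text
time: 19.45
eef_pos: [538.7, -172.7, 213.3]
tool_rot: [0.607, 0.794, -0.0, -0.0]
force: [0.2, 0.6, -4.4]
opening: 11.2
grip_force: 25.0
```

>>> {"api": "servo_tool", "payload": {
  "travel": [
    [0, 0, -0.05],
    [0, 0, -0.1],
    [0, 0, -0.15],
    [0, 0, -0.15]
  ],
  "turn": [
    [0, 0, 0],
    [0, 0, 0],
    [0, 0, 0],
    [0, 0, 0]
  ],
  "grip": [0.05, 0.05, 0.05, 0.05]
}}

```text
time: 19.85
eef_pos: [538.7, -172.7, 211.8]
tool_rot: [0.608, 0.794, -0.0, -0.0]
force: [0.4, 0.5, -4.9]
opening: 11.0
grip_force: 25.0
```

>>> {"api": "servo_tool", "payload": {
  "travel": [
    [0, 0, -0.05],
    [0, 0, -0.1],
    [0, 0, -0.1]
  ],
  "turn": [
    [0, 0, 0],
    [0, 0, 0],
    [0, 0, 0]
  ],
  "grip": [0.05, 0.05, 0.05]
}}

```text
time: 20.15
eef_pos: [538.7, -172.7, 210.8]
tool_rot: [0.607, 0.794, -0.0, -0.0]
force: [-0.3, 0.1, -4.1]
opening: 10.9
grip_force: 25.0
```

>>> {"api": "servo_tool", "payload": {
  "travel": [
    [0, 0, -0.05],
    [0, 0, -0.1],
    [0, 0, -0.1]
  ],
  "turn": [
    [0, 0, 0],
    [0, 0, 0],
    [0, 0, 0]
  ],
  "grip": [0.05, 0.05, 0.05]
}}

```text
time: 20.45
eef_pos: [538.7, -172.7, 209.8]
tool_rot: [0.607, 0.794, -0.0, -0.0]
force: [0.4, 0.6, -4.5]
opening: 11.3
grip_force: 25.0
```

>>> {"api": "servo_tool", "payload": {
  "travel": [
    [0, 0, -0.05],
    [0, 0, -0.1],
    [0, 0, -0.1]
  ],
  "turn": [
    [0, 0, 0],
    [0, 0, 0],
    [0, 0, 0]
  ],
  "grip": [0.05, 0.05, 0.05]
}}

```text
time: 20.75
eef_pos: [538.7, -172.7, 208.9]
tool_rot: [0.607, 0.794, -0.0, -0.0]
force: [-0.1, 0.2, -3.3]
opening: 11.4
grip_force: 25.0
```

>>> {"api": "servo_tool", "payload": {
  "travel": [
    [0, 0, -0.05],
    [0, 0, -0.1],
    [0, 0, -0.1]
  ],
  "turn": [
    [0, 0, 0],
    [0, 0, 0],
    [0, 0, 0]
  ],
  "grip": [0.05, 0.05, 0.05]
}}

```text
time: 21.05
eef_pos: [538.9, -172.8, 208.5]
tool_rot: [0.608, 0.794, 0.0, 0.0]
force: [-0.8, 0.3, -1.1]
opening: 11.1
grip_force: 25.0
```

Contact felt. Half a millimetre more, then hold.

>>> {"api": "servo_tool", "payload": {
  "travel": [
    [0, 0, -0.03],
    [0, 0, -0.05],
    [0, 0, -0.05],
    [0, 0, -0.05]
  ],
  "turn": [
    [0, 0, 0],
    [0, 0, 0],
    [0, 0, 0],
    [0, 0, 0]
  ],
  "grip": [0.05, 0.05, 0.05, 0.05]
}}

```text
time: 21.45
eef_pos: [538.9, -172.8, 208.2]
tool_rot: [0.607, 0.794, 0.0, 0.0]
force: [-2.2, 1.8, 3.6]
opening: 11.2
grip_force: 25.0
```

```bash
python3 st.py|head -4; python3 - <<'E'
from h import *
c=read_camera('side');d=read_camera('top')
F=[]
for i in range(4):
    read_camera('side');F.append(read_state()['force'])
print(np.round(F,1))
a=c['image'][150:250,215:315]
b=d['image'][150:250,270:370]
o=np.hstack([cv2.resize(a,(400,400),interpolation=2),cv2.resize(b,(400,400),interpolation=2)]);cv2.imwrite('pics/b2.png',cv2.convertScaleAbs(o[:,:,::-1],alpha=1.3))
E
```

```text
time 21.45
eef_pos [ 538.92 -172.8   208.22]
force [-2.24  1.8   3.65]
moment [ 0.11  0.46 -0.04]
[[-3.2  0.9  4.9]
 [-3.3  1.3  4.4]
 [-2.   1.6  4.7]
 [-3.6  0.8  6.2]]
```

View pics/b2.png

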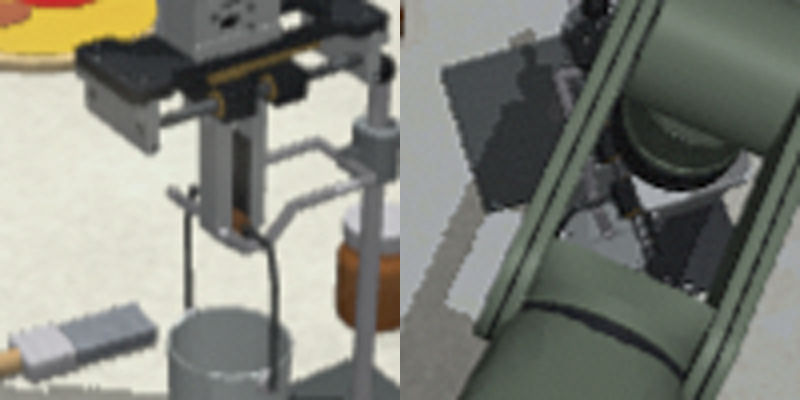

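```bash
python3 - <<'E'
from h import *
c=read_camera('side');s=np.array(read_state()['eef_pos'])
P=lambda p:(lambda r:[round((r[1]+.5-215)*4),round((r[0]+.5-150)*4)])(proj(c,p))
a=np.radians(15.2);X=np.array([np.cos(a),np.sin(a),0]);Y=np.array([-np.sin(a),np.cos(a),0])
D=np.array([538.7,-172.8,0])
for z in (220,223):
  for y in(27,-27):
    print('prong',y,z,'tip',P(D-25*X+y*Y+[0,0,z+12]),'bot',P(D-9*X+y*Y+[0,0,z-4]),P(D+9*X+y*Y+[0,0,z-4]),'up',P(D+20*X+y*Y+[0,0,z+14]))
for y in(40,-40,27,-27,14,-14):print('wire',y,P(s+y*Y+[0,0,14.2]))
print('pivots',P(s+46*Y-[0,0,85.8]),P(s-46*Y-[0,0,85.8]),'rimc',P(s-[0,0,77.8]))
E
```

```text
prong 27 220 tip [173, 198] bot [195, 213] [219, 204] up [234, 174]
prong -27 220 tip [224, 237] bot [246, 252] [270, 243] up [286, 212]
prong 27 223 tip [173, 193] bot [195, 208] [219, 200] up [234, 170]
prong -27 223 tip [224, 233] bot [246, 248] [270, 239] up [286, 208]
wire 40 [195, 190]
wire -40 [272, 249]
wire 27 [207, 200]
wire -27 [259, 239]
wire 14 [219, 209]
wire -14 [246, 229]
pivots [189, 319] [273, 391] rimc [230, 344]
```

The projection puts the wire at the middle of both dips: corners seen at about (190,190)/(268,245) against predicted (195,190)/(272,249). I'll relieve the press, hold, then let go slowly.

>>> {"api": "servo_tool", "payload": {
  "travel": [
    [0, 0, 0.02],
    [0, 0, 0.04],
    [0, 0, 0.04],
    [0, 0, 0.04],
    [0, 0, 0.04],
    [0, 0, 0.04]
  ],
  "turn": [
    [0, 0, 0],
    [0, 0, 0],
    [0, 0, 0],
    [0, 0, 0],
    [0, 0, 0],
    [0, 0, 0]
  ],
  "grip": [0.05, 0.05, 0.05, 0.05, 0.05, 0.05],
  "newtons": 8
}}

```text
time: 22.4
eef_pos: [538.9, -172.8, 207.8]
tool_rot: [0.608, 0.794, 0.0, 0.0]
force: [-0.4, 0.7, 1.8]
opening: 11.5
grip_force: 8.0
```

>>> {"api": "servo_tool", "payload": {
  "travel": [
    [0, 0, 0],
    [0, 0, 0],
    [0, 0, 0],
    [0, 0, 0],
    [0, 0, 0],
    [0, 0, 0],
    [0, 0, 0],
    [0, 0, 0],
    [0, 0, 0],
    [0, 0, 0],
    [0, 0, 0],
    [0, 0, 0]
  ],
  "turn": [
    [0, 0, 0],
    [0, 0, 0],
    [0, 0, 0],
    [0, 0, 0],
    [0, 0, 0],
    [0, 0, 0],
    [0, 0, 0],
    [0, 0, 0],
    [0, 0, 0],
    [0, 0, 0],
    [0, 0, 0],
    [0, 0, 0]
  ],
  "grip": [0.05, 0.05, 0.05, 0.14, 0.16, 0.18, 0.2, 0.23, 0.26, 0.3, 0.3, 0.3],
  "newtons": 4
}}

```text
time: 23.6
eef_pos: [538.7, -172.8, 207.9]
tool_rot: [0.608, 0.794, -0.0, 0.0]
force: [-0.0, -0.2, 0.2]
opening: 28.1
grip_force: 0.0
```

```bash
python3 st.py
```

```text
time 23.6
eef_pos [ 538.73 -172.77  207.86]
force [-0.05 -0.21  0.21]
moment [-0.07  0.06  0.03]
opening 28.09738337201174
grip_force 0.0
q [-0.46  0.19  1.56 -0.    1.39 -0.73]
```

Free, with zero force. Withdraw straight up, then back away.

>>> {"api": "servo_tool", "payload": {
  "travel": [
    [0, 0, 0.3],
    [0, 0, 1],
    [0, 0, 2],
    [0, 0, 3],
    [0, 0, 4.5],
    [0, 0, 6.5],
    [0, 0, 8.5],
    [0, 0, 10.5],
    [0, 0, 12],
    [-2, 0, 12.5],
    [-4, 0, 12.5],
    [-6, 0, 12.5],
    [-8, 0, 12.5],
    [-10, 0, 12.5],
    [-12, 0, 12.5],
    [-12, 0, 12.5],
    [-12, 0, 12.5],
    [-12, 0, 12.5]
  ],
  "turn": [
    [0, 0, 0],
    [0, 0, 0],
    [0, 0, 0],
    [0, 0, 0],
    [0, 0, 0],
    [0, 0, 0],
    [0, 0, 0],
    [0, 0, 0],
    [0, 0, 0],
    [0, 0, 0],
    [0, 0, 0],
    [0, 0, 0],
    [0, 0, 0],
    [0, 0, 0],
    [0, 0, 0],
    [0, 0, 0],
    [0, 0, 0],
    [0, 0, 0]
  ],
  "grip": [0.3, 0.3, 0.3, 0.3, 0.3, 0.3, 0.3, 0.3, 0.3, 0.3, 0.3, 0.3, 0.3, 0.3, 0.3, 0.3, 0.3, 0.3]
}}

```text
time: 25.4
eef_pos: [419.4, -172.8, 333.2]
tool_rot: [0.607, 0.794, 0.0, 0.0]
force: [0.1, -0.4, -0.8]
opening: 28.3
grip_force: 0.0
```

```bash
python3 - <<'E'
from h import *
c=read_camera('side')
print(read_state()['force'],read_state()['time'])
for n in('pail','bail_top'):print(n,[(np.round(p['at'],1),round(p['confidence'],2)) for p in place_of(n,c)[:2]])
print(boxes_of('pail',c)[:1])
print('expected grip',proj(c,[538.7,-172.8,224.5]),'pail origin',proj(c,[538.7,-172.8,42.5]),'tilt ref rim',proj(c,[538.7,-172.8,132]))
c0=c['image'].astype(int)
for i in range(6):c=read_camera('side')
d=np.abs(c['image'].astype(int)-c0)[190:270,215:300].max(2);print('diff',d.mean(),d.max())
E
```

```text
[ 0.33242736  0.25751419 -0.82183336] 25.45
pail [(array([262.7, 272. ]), 0.74), (array([230.2, 303.9]), 0.58)]
bail_top [(array([204.1, 270.8]), 0.75)]
[]
expected grip [np.float64(203.44167329847977), np.float64(272.5464639699066)] pail origin [np.float64(263.1533333643143), np.float64(271.53130242949425)] tilt ref rim [np.float64(234.9278141606723), np.float64(272.01116618679254)]
diff 1.1144117647058824 32
```

>>> {"api": "servo_tool", "payload": {
  "travel": [
    [0, 0, 0],
    [0, 0, 0],
    [0, 0, 0],
    [0, 0, 0],
    [0, 0, 0],
    [0, 0, 0],
    [0, 0, 0],
    [0, 0, 0],
    [0, 0, 0],
    [0, 0, 0],
    [0, 0, 0],
    [0, 0, 0],
    [0, 0, 0],
    [0, 0, 0],
    [0, 0, 0]
  ],
  "turn": [
    [0, 0, 0],
    [0, 0, 0],
    [0, 0, 0],
    [0, 0, 0],
    [0, 0, 0],
    [0, 0, 0],
    [0, 0, 0],
    [0, 0, 0],
    [0, 0, 0],
    [0, 0, 0],
    [0, 0, 0],
    [0, 0, 0],
    [0, 0, 0],
    [0, 0, 0],
    [0, 0, 0]
  ],
  "grip": [0.3, 0.3, 0.3, 0.3, 0.3, 0.3, 0.3, 0.3, 0.3, 0.3, 0.3, 0.3, 0.3, 0.3, 0.3]
}}

```text
time: 27.4
eef_pos: [418.7, -172.7, 332.9]
tool_rot: [0.607, 0.794, -0.0, 0.0]
force: [0.6, 1.0, -0.7]
opening: 28.2
grip_force: 0.0
```

```bash
python3 - <<'E'
from h import *
c=read_camera('side');c0=c['image'].astype(int)
print([(np.round(p['at'],1),round(p['confidence'],2)) for n in('pail','bail_top') for p in place_of(n,c)[:1]])
for i in range(5):c=read_camera('side')
d=np.abs(c['image'].astype(int)-c0).max(2);print('pail diff',d[190:270,215:300].mean(),'background',d[300:380,50:200].mean())
print(job_done())
E
```

```text
[(array([262.6, 271.1]), 0.84), (array([203.6, 272.4]), 0.49)]
pail diff 1.0610294117647059 background 1.0105833333333334
the job is handed in; nothing more can be done
None
```

The pail hangs straight and still in the dip of both prongs and the job is handed in at about 28 s, but there were two blemishes: the pail tipped a few degrees for a moment mid-swing before I backed off, and seating briefly pressed the prongs with about 5–6 N plus the pail's weight.

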